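# Pop and open the spring-lid bearing case

### The job

Open the wider of the two spring-lid cases so that the bearing in it can be got at: press down its release tab so that the lid springs up, then push the lid all the way back to its stop, where it stays by itself. Pick nothing up: the bearing stays in the case, the narrower case stays shut and the loose things around are left where they are.

Things in the scene. Friction and masses are not known exactly. Their poses are not given: they have to be found in the camera images.
- wide_case: The wider of two grey metal cases with spring lids, fixed to the bench: 150 mm wide (its y), 100 mm deep (its x) and 42 mm high when shut. Origin: centre of its underside, on the bench top; x points from the front (release tab) to the back (hinge), z up.
- wide_tab_pad (a point): Point to press on the wider case's release tab: on top of the bare steel tab that sticks out level from the middle of the case's front, 28 mm above the bench and 86 mm in front of the case's origin. The tab is 34 mm wide and 4 mm thick; its free end lies 14 mm farther out than this point, and a steel upright (30 mm wide, rising to 47 mm above the bench, where it hooks over the lid's tongue) begins 20 mm behind this point.
- wide_tab (a joint): Angle of the wider case's release tab, rad: 0 at rest, 0.32 fully down; pressing down makes it grow and tips the hook forward, clear of the lid at about 0.17. About 2.5 to 3 N down at the pad frees the lid, 4 N bottoms the tab (the pad sinks about 10 mm). It springs back when let go.
- wide_lid_edge (a point): Middle of the underside of the front edge of the wider case's lid, on the lid, 100 mm from the hinge line. The lid is a flat plate 100 x 150 x 5 mm; a striker tongue 20 mm wide sticks out 7.5 mm farther at the middle of this edge.
- wide_lid_hinge (a point): Point on the hinge line of the wider case's lid, in the middle of its back, 37 mm above the bench. The hinge line runs along the case's y.
- wide_lid (a joint): Opening angle of the wider case's lid, rad: 0 shut and latched, 1.83 fully open at its stop, leaning back. Pressing the tab lets a sprung pin lift it to about 0.45, where it rests. From there under 2 N square to its underside at the front edge swings it on; follow the arc (a level push at this low angle rubs and takes several times as much). Past upright it stays back.
- narrow_case: The narrower of two grey metal cases with spring lids, fixed to the bench: 84 mm wide (its y), 100 mm deep (its x) and 42 mm high when shut. Origin: centre of its underside, on the bench top; x points from the front (release tab) to the back (hinge), z up.
- narrow_tab_pad (a point): Point to press on the narrower case's release tab: on top of the bare steel tab that sticks out level from the middle of the case's front, 28 mm above the bench and 86 mm in front of the case's origin. The tab is 34 mm wide and 4 mm thick; its free end lies 14 mm farther out than this point, and a steel upright (30 mm wide, rising to 47 mm above the bench, where it hooks over the lid's tongue) begins 20 mm behind this point.
- narrow_tab (a joint): Angle of the narrower case's release tab, rad: 0 at rest, 0.32 fully down; pressing down makes it grow and tips the hook forward, clear of the lid at about 0.17. About 2.5 to 3 N down at the pad frees the lid, 4 N bottoms the tab (the pad sinks about 10 mm). It springs back when let go.
- narrow_lid_edge (a point): Middle of the underside of the front edge of the narrower case's lid, on the lid, 100 mm from the hinge line. The lid is a flat plate 100 x 84 x 5 mm; a striker tongue 20 mm wide sticks out 7.5 mm farther at the middle of this edge.
- narrow_lid_hinge (a point): Point on the hinge line of the narrower case's lid, in the middle of its back, 37 mm above the bench. The hinge line runs along the case's y.
- narrow_lid (a joint): Opening angle of the narrower case's lid, rad: 0 shut and latched, 1.83 fully open at its stop, leaning back. Pressing the tab lets a sprung pin lift it to about 0.45, where it rests. From there under 2 N square to its underside at the front edge swings it on; follow the arc (a level push at this low angle rubs and takes several times as much). Past upright it stays back.
- bearing: Ball bearing, 42 mm across, 13 mm high, lying loose on the floor of the wider case; out of sight while the lid is shut. Origin: centre of its underside. It stays inside.
- knob: Loose brown turned machine knob, 48 mm across, 52 mm high, standing on the bench. Origin: centre of its underside. Bystander.
- pliers: Loose pliers with black handles, 60 x 176 x 12 mm, lying flat on the bench. Origin: centre of the underside. Bystander.
- gear: Loose spur gear, 70 mm across, 25 mm high, lying flat on the bench. Origin: centre of its underside. Bystander.
There are look-alikes about, which are no part of the job. Leave any brown look-alike of the wide_case alone.

How it is judged:
On the way, in this order (a step that is already met when the one before it is completed fails the run):
1. the wider case's release tab is pressed down (value of joint wide_tab above 0.12 rad).
2. the wider case's lid is pushed fully open (value of joint wide_lid above 1.7 rad), for 0.2 s.
At the end, for the whole second after the job is handed in: the wider case's lid stands open at more than 1.7 rad and at rest, its tab is let go, the narrower case is shut, the bearing lies on the wider case's floor, and the knob, pliers and gear are within 30 mm of where they were (value of joint wide_lid above 1.7 rad and velocity of joint wide_lid between -0.05 and 0.05 rad/s and value of joint each of wide_tab, narrow_lid below 0.05 rad and z of bearing in the frame of wide_case below 0.02 m and horizontal distance between bearing and wide_case below 0.08 m and distance of each of knob, pliers, gear from where it was at the start of the episode below 0.03 m); the robot touches nothing.
It fails at once if the narrower case is opened (value of joint narrow_lid above 0.1 rad).
It fails at once if the bearing is lifted or taken out (z of bearing in the frame of wide_case above 0.03 m or horizontal distance between bearing and wide_case above 0.09 m).
It fails at once if a loose thing nearby is lifted or knocked away (distance of any of knob, pliers, gear from where it was at the start of the episode above 0.04 m or height (world z) of any of knob, pliers, gear above 0.02 m).
It also fails if it takes over 35 s, if anything falls off the work surface, if the arm or the gripper's body presses on something with over 40 N, if the wrist force passes 120 N, or if a joint passes its speed limit or range.

### The arm

A 7-joint arm with a two-finger parallel gripper is mounted at the origin on a cart in front of the work surface, level with it; the furniture and walls round the work are solid. World frame = base frame: x ahead of the robot, y to its left, z up, the work surface at z = 0. Lengths are in m, angles in rad, forces in N, time in s.
With the tool pointing down it reaches from about 0.4 to 0.85 m from the base axis. Payload 4.5 kg.
Tool frame: the origin (TCP) lies at the centre of the arm's flange, where the gripper is bolted on; the fingertips stand nose_length ahead of it and the grasp point (between the pads) lies 147 mm ahead of it (nose_length is the distance from the TCP to the fingertips, in m); z points along the fingers, y is the line along which they close (so a half turn about z gives the same grasp; the last joint's range is limited). The gripper opens to 88 mm and grips with 3 to 60 N. Pads are 18 mm wide; open, the fingers measure 123 mm over their backs; the gripper's body (75 mm by 187 mm) begins 45 mm behind the grasp point.
Start: joints at [-1.086, 0.689, -0.195, 1.565, 0.157, 0.902, -0.215], TCP at [0.272, 0.563, 0.405] pointing down, gripper open.
Joint ranges: [-3.01, 3.01], [-0.46, 2.08], [-1.47, 1.51], [0.13, 2.56], [-1, 4.14], [0.04, 2.09], [-2.66, 2.66]. Speed limits (rad/s): [2.57, 2.57, 3.14, 3.14, 3.14, 3.14, 3.14].

### API

Orientations are given as a unit quaternion [x, y, z, w].
In Python, from plant import * gives the robot as it stands.
- The arm moves only by the tool play_rows, never from a script. Its argument "rows" is a list that holds one entry, the list of rows, each a list of 6 numbers: the shift along the tool's x, y, z normalised to -1 to 1, where 1 is 0.5 m, then the turn, a rotation vector about the tool's x, y, z normalised to -1 to 1, where 1 is 0.5 rad. A call has 1 to 20 rows; each row is the pose to reach, as a shift and turn from the pose commanded when the call began, along the tool's axes at that moment; what a row does not reach only later rows make up. A row lasts 1/12 s, in which the tool goes at most 41.7 mm and 7.16 degrees, less where a joint would pass 70% of its speed; a pose out of reach is approached as far as the arm can. A call with a number of a shift or a turn outside -1 to 1 is refused whole. A call with a gripper value outside its range is refused whole. "claw" is the closure, from 0 (fully open) to 1 (shut), set as the call begins (left out, the last holds). The fingers move at their own pace and stop on an object; "squeeze" is the grip in N (left out, the last holds). Time passes only in rows, so rows that repeat a pose let the fingers close. It gives the time, the measured TCP pose, the force, the opening and the grip force at its end, in the units of the state.
- get_state(): the state, without advancing time (a new reading comes with each control period).
- snapshot(name): name is "scene" or "side" or "wrist"; returns a dict with "pixels" (384x512x3 uint8, blue, green, red), "camera_matrix" (3x3 intrinsics, pixels), "world_to_cam" (4x4, takes a point from world to camera coordinates); the wrist camera has in their place "mount" (4x4, takes a point from camera to tool coordinates, whose origin is the TCP and whose axes are the flange's). Camera axes: x right, y down, z forward; pixel columns grow to the right and rows downward; lengths in m; the calibration is good to about 2 mm. A picture is of the moment at which its call begins: read the wrist's pose just before it. There is no depth.
- finish_job(): hands the job in; it is judged then, once.
The state is a dict: "clock": time; "q": joint angles; "qd": joint speeds; "joint_torque": joint torques, N m; "tool_pos": TCP position; "eef_rot": TCP orientation; "contact_force": force on the tool from outside, world axes, zero at the start; "moment": the same for the moment, N m; "opening": opening from 0.0 (shut) to 1.0 (fully open); "finger_force": force on a finger pad.
Only numpy, scipy, OpenCV 4.12 (cv2) and the standard library are available. Lean on these libraries where they do the work, as an engineer would, in place of code of your own. Each camera call takes 0.05 s, during which the arm holds its last target. There are 200 camera calls.

## Working session

There is one attempt and no reset: what is moved stays moved. The work goes in short steps, Python scripts to look and compute and a tool call to move; the robot and the scene stay as the last step left them, time stands still between calls to the robot, and variables do not carry over. Pictures are saved under pics/ and viewed, at most 10 in all, crops included, and the job is handed in when it is done.

Besides the shell and the picture viewer there is one more tool, called after ">>>" by a JSON object that holds its "name" and its "arguments". play_rows: Moves the arm, as the interface text tells. Its arguments: {"type":"object","properties":{"rows":{"type":"array"},"claw":{"type":"number"},"squeeze":{"type":"number"}},"required":["rows"]}

```bash
mkdir -p pics; ls; python3 - <<'E'
from plant import *
import cv2,numpy as np
s=get_state();print({k:np.round(v,3).tolist() for k,v in s.items()})
try: print(nose_length)
except Exception as e: print(e)
for n in ("scene","side"):
    r=snapshot(n);cv2.imwrite(f"pics/{n}0.png",r["pixels"]);np.savez(f"pics/{n}0.npz",**r)
    print(n,np.linalg.inv(r["world_to_cam"]).round(3).tolist(),r["camera_matrix"].tolist())
E
```

```text
pics
{'clock': 0.0, 'q': [-1.086, 0.69, -0.195, 1.566, 0.157, 0.902, -0.215], 'qd': [-0.001, -0.0, -0.001, -0.001, 0.001, 0.0, 0.0], 'joint_torque': [-0.001, -52.757, -1.267, -15.344, -0.053, 0.006, 0.0], 'tool_pos': [0.272, 0.562, 0.404], 'eef_rot': [0.223, 0.975, -0.001, -0.0], 'contact_force': [-0.115, 0.15, 0.796], 'moment': [-0.005, -0.069, 0.009], 'finger_force': 0.0, 'opening': 0.999}
0.166
scene [[-0.552, -0.609, 0.569, -0.379], [-0.834, 0.41, -0.37, 0.882], [-0.008, -0.678, -0.735, 1.22], [0.0, 0.0, 0.0, 1.0]] [[466.33925923391996, 0.0, 254.66381635163012], [0.0, 466.33925923391996, 200.88685878788442], [0.0, 0.0, 1.0]]
side [[0.962, -0.16, 0.223, 0.251], [-0.273, -0.487, 0.83, -0.748], [-0.024, -0.859, -0.512, 0.732], [0.0, 0.0, 0.0, 1.0]] [[439.5359035988223, 0.0, 262.6376753479608], [0.0, 439.5359035988223, 193.6772043723246], [0.0, 0.0, 1.0]]
```

View pics/scene0.png

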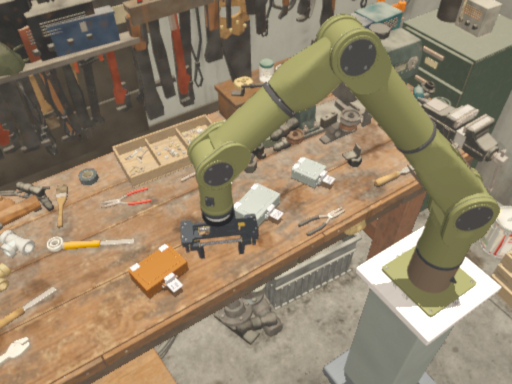

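View pics/side0.png

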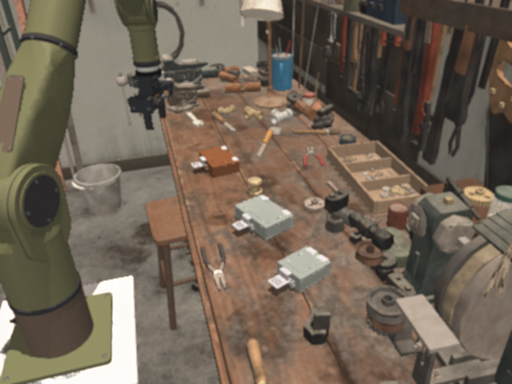

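Scene view: the wide grey case is at about (258,203), the narrow one at (313,173) and the brown look-alike at (160,270). Side view: the wide case is at (264,216) with its tab at (238,226), narrow at (303,268), knob at (255,186), gear at (315,204), and pliers at (215,268). I'll enlarge the side view to get the corners.

```bash
cat > h.py <<'E'
import numpy as np,cv2
def ray(r,u,v):
    T=np.linalg.inv(r["world_to_cam"]);d=T[:3,:3]@np.linalg.inv(r["camera_matrix"])@[u,v,1.];return T[:3,3],d
def onz(r,u,v,z):
    o,d=ray(r,u,v);return o+d*(z-o[2])/d[2]
def proj(r,P):
    p=r["world_to_cam"][:3,:3]@np.asarray(P,float)+r["world_to_cam"][:3,3];q=r["camera_matrix"]@p;return q[:2]/q[2]
E
python3 - <<'E'
import cv2,numpy as np
im=cv2.imread("pics/side0.png")[165:305,195:345]
cv2.imwrite("pics/crop.png",cv2.resize(im,None,fx=4,fy=4,interpolation=cv2.INTER_CUBIC))
E
```

```text
(no output)
```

View pics/crop.png

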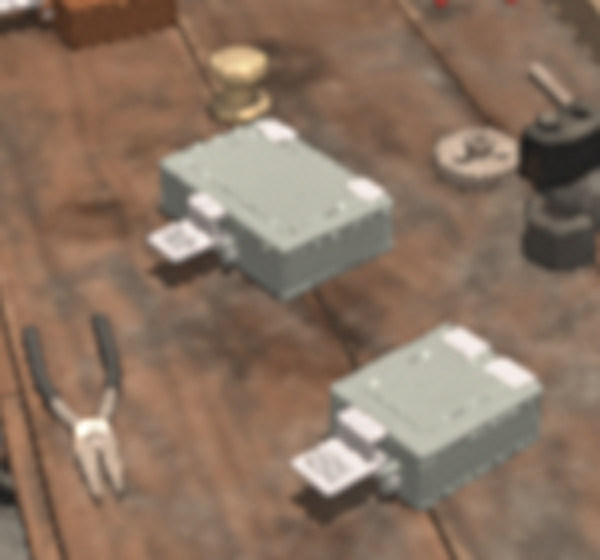

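The crop shows the wide lid's corners at about (162,163), (285,250), (393,205) and (265,121), with the tab's outer end around (163,247).

```bash
python3 - <<'E'
from h import *
r=dict(np.load("pics/side0.npz"));s=dict(np.load("pics/scene0.npz"))
c=lambda u,v:(195+(u-1.5)/4,165+(v-1.5)/4)
W=[onz(r,*c(*p),.042) for p in[(162,163),(285,250),(393,205),(265,121)]]
N=[onz(r,*c(*p),.042) for p in[(332,387),(420,450),(540,388),(447,325)]]
for n,Q in(("W",W),("N",N)):
    Q=np.array(Q)[:,:2];print(n,Q.round(3).tolist(),[np.linalg.norm(Q[i]-Q[(i+1)%4]).round(3) for i in range(4)])
    ctr=Q.mean(0);d=(Q[2]+Q[3]-Q[0]-Q[1]);yaw=np.arctan2(d[1],d[0]);w=Q[0]-Q[1];print(ctr,np.degrees(yaw),np.degrees(np.arctan2(w[1],w[0]))-90)
    x=np.array([np.cos(yaw),np.sin(yaw)]);pad=ctr-.086*x;print("pad",pad,"scene px",proj(s,[*pad,.028]), "side crop", (proj(r,[*pad,.028])-[195,165])*4)
for n,p,z in(("knob",(240,65),.05),("gear",(478,155),.02),("plierstop",(35,330),.01),("pl tip",(110,495),.01),("pl2",(100,317),.01)):print(n,onz(r,*c(*p),z).round(3))
E
```

```text
W [[0.455, 0.33], [0.511, 0.196], [0.598, 0.226], [0.544, 0.365]] [np.float64(0.145), np.float64(0.093), np.float64(0.149), np.float64(0.095)]
[0.52703546 0.27936478] 19.895154658645467 22.40986389108444
pad [0.4461682  0.25009898] scene px [278.55224529 214.60626048] side crop [174.14970341 238.95117725]
N [[0.498, 0.049], [0.529, -0.02], [0.617, 0.01], [0.586, 0.085]] [np.float64(0.076), np.float64(0.093), np.float64(0.081), np.float64(0.095)]
[0.55751657 0.03114574] 20.813163615054712 24.47666659953049
pad [0.47712858 0.00058807] scene px [329.6945159  180.22994805] side crop [322.15103218 461.65947571]
knob [0.545 0.442 0.05 ]
gear [0.693 0.302 0.02 ]
plierstop [0.337 0.202 0.01 ]
pl tip [0.354 0.031 0.01 ]
pl2 [0.382 0.203 0.01 ]
```

```bash
cat >> h.py <<'E'
from scipy.spatial.transform import Rotation as Ro
NOSE=.166
def case(c=(.527,.279),yaw=21.5):
    return np.array([*c,0.]),Ro.from_euler('z',yaw,degrees=True)
def target(x,z,tilt,y=0.,**k):
    "TCP pose for fingertip centre at (x,y,z) in case frame, fingers tilted forward by tilt deg from straight down"
    o,C=case(**k);t=np.radians(tilt)
    zt=np.array([np.sin(t),0,-np.cos(t)]);yt=np.array([0,1.,0]);R=C*Ro.from_matrix(np.c_[np.cross(yt,zt),yt,zt])
    return o+C.apply([x,y,z])-NOSE*R.as_matrix()[:,2],R
def row(s,tp,R):
    R0=Ro.from_quat(s["eef_rot"]);return np.r_[R0.inv().apply(tp-s["tool_pos"])/.5,(R0.inv()*R).as_rotvec()/.5].round(3).tolist()
def tip(s,**k):
    o,C=case(**k);R=Ro.from_quat(s["eef_rot"]);p=np.array(s["tool_pos"])+NOSE*R.as_matrix()[:,2]
    z=C.inv().apply(R.as_matrix()[:,2]);return C.inv().apply(p-o).round(4),np.degrees(np.arctan2(z[0],-z[2])).round(1)
E
python3 - <<'E'
from plant import *
from h import *
s=get_state();print(row(s,*target(-.09,.12,0)),tip(s))
E
```

```text
[-0.584, -0.42, 0.237, -0.003, -0.001, -1.652] (array([-0.1334,  0.3568,  0.238 ]), np.float64(-0.1))
```

>>> {"name": "play_rows", "arguments": {"rows": [[[-0.07, -0.05, 0.0, 0, 0, -0.2], [-0.14, -0.1, 0.03, 0, 0, -0.4], [-0.21, -0.15, 0.06, 0, 0, -0.6], [-0.28, -0.2, 0.09, 0, 0, -0.8], [-0.35, -0.25, 0.12, 0, 0, -1], [-0.42, -0.3, 0.15, 0, 0, -1], [-0.49, -0.35, 0.18, 0, 0, -1], [-0.55, -0.4, 0.2, 0, 0, -1], [-0.58, -0.42, 0.23, 0, 0, -1], [-0.58, -0.42, 0.23, 0, 0, -1], [-0.58, -0.42, 0.23, 0, 0, -1], [-0.58, -0.42, 0.23, 0, 0, -1]]], "claw": 1, "squeeze": 10}}

```text
clock: 1.1
tool_pos: [0.4417, 0.2478, 0.2896]
eef_rot: [-0.025, 1.0, 0.0, -0.0]
contact_force: [0.0, 0.6, -0.4]
opening: 0.118
finger_force: 0.0
```

```bash
python3 - <<'E'
from plant import *
from h import *
s=get_state();print(row(s,*target(-.09,.12,20)),tip(s),np.round(s["q"],3),s["clock"],s["opening"])
E
```

```text
[0.105, -0.04, 0.027, -0.112, -0.693, -0.646] (array([-0.0908,  0.0024,  0.1236]), np.float64(-0.0)) [-0.422  0.734 -0.293  2.018  0.457  0.451  0.561] 1.1 0.11773593658863792
```

>>> {"name": "play_rows", "arguments": {"rows": [[[0, 0, 0, 0, 0, -0.2], [0, 0, 0, 0, 0, -0.4], [0, 0, 0, 0, 0, -0.6], [0, 0, 0, 0, 0, -0.66], [0, 0, 0, 0, 0, -0.66], [0, 0, 0, 0, 0, -0.66]]]}}

```text
clock: 1.6
tool_pos: [0.4414, 0.2484, 0.2901]
eef_rot: [-0.188, 0.982, 0.001, 0.0]
contact_force: [-0.4, -0.3, -0.3]
opening: 0.008
finger_force: 0.0
```

```bash
python3 - <<'E'
from plant import *
from h import *
s=get_state();r=snapshot("wrist");cv2.imwrite("pics/w1.png",r["pixels"])
T=np.eye(4);T[:3,:3]=Ro.from_quat(s["eef_rot"]).as_matrix();T[:3,3]=s["tool_pos"]
r["world_to_cam"]=np.linalg.inv(T@r["mount"]);np.savez("pics/w1.npz",**r)
print(tip(s),np.round(s["q"],3),np.round(r["mount"],3).tolist(),s["opening"])
E
```

```text
(array([-0.0907,  0.0031,  0.1241]), np.float64(0.0)) [-0.37   0.743 -0.381  2.015  0.568  0.486  0.779] [[0.001, -0.963, -0.268, 0.069], [1.0, 0.001, -0.0, -0.001], [0.0, -0.268, 0.963, 0.021], [0.0, 0.0, 0.0, 1.0]] 0.008074609451059395
```

View pics/w1.png

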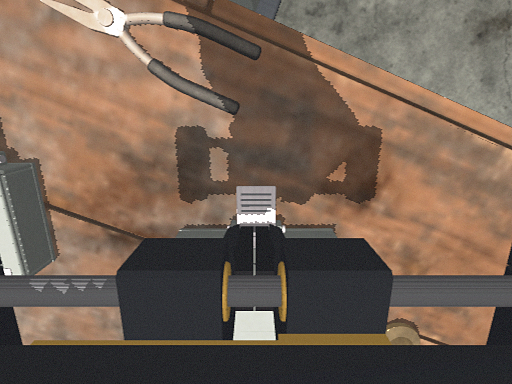

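The wrist view shows the tab's free end as a level edge from (237,186) to (276,186), with the fingers over its root at (255,230). The case front runs level at row 228, so the yaw is right.

```bash
python3 - <<'E'
from plant import *
from h import *
r=dict(np.load("pics/w1.npz"));o,C=case()
a,b=onz(r,237,186,.028),onz(r,276,186,.028);print(np.linalg.norm(a-b),[C.inv().apply(p-o).round(4) for p in(a,b)])
l,k=onz(r,180,228,.04),onz(r,336,228,.04);print(np.linalg.norm(l-k),[C.inv().apply(p-o).round(4) for p in(l,k)])
E
```

```text
0.0330943202504015 [array([-0.0971, -0.012 ,  0.028 ]), array([-0.0972,  0.0211,  0.028 ])]
0.13099925997334894 [array([-0.0636, -0.0595,  0.04  ]), array([-0.0641,  0.0715,  0.04  ])]
```

```bash
sed -i 's/c=(.527,.279)/c=(.5281,.2843)/' h.py; python3 - <<'E'
from plant import *
from h import *
s=get_state();print(tip(s))
for z in(.12,.04,.018):print(row(s,*target(-.092,z,10)))
E
```

```text
(array([-0.0937, -0.0018,  0.124 ]), np.float64(0.0))
[0.054, 0.004, 0.013, 0.002, -0.348, 0.007]
[0.054, 0.004, 0.173, 0.002, -0.348, 0.007]
[0.054, 0.004, 0.217, 0.002, -0.348, 0.007]
```

>>> {"name": "play_rows", "arguments": {"rows": [[[0.03, 0.004, 0.01, 0, -0.17, 0], [0.054, 0.004, 0.03, 0, -0.35, 0], [0.054, 0.004, 0.07, 0, -0.35, 0], [0.054, 0.004, 0.11, 0, -0.35, 0], [0.054, 0.004, 0.15, 0, -0.35, 0], [0.054, 0.004, 0.18, 0, -0.35, 0], [0.054, 0.004, 0.195, 0, -0.35, 0], [0.054, 0.004, 0.205, 0, -0.35, 0], [0.054, 0.004, 0.21, 0, -0.35, 0], [0.054, 0.004, 0.21, 0, -0.35, 0], [0.054, 0.004, 0.21, 0, -0.35, 0]]]}}

```text
clock: 2.57
tool_pos: [0.416, 0.2393, 0.1847]
eef_rot: [-0.187, 0.978, 0.017, 0.085]
contact_force: [-0.9, -0.6, 3.5]
opening: 0.003
finger_force: 1.6
```

```bash
python3 - <<'E'
from plant import *
from h import *
s=get_state();print(tip(s),np.round(s["q"],3),np.round(s["contact_force"],2))
r=snapshot("side");cv2.imwrite("pics/s2.png",cv2.resize(r["pixels"][120:290,170:350],None,fx=3.3,fy=3.3,interpolation=cv2.INTER_CUBIC))
E
```

```text
(array([-0.092 , -0.0006,  0.0212]), np.float64(10.0)) [-0.388  0.943 -0.397  2.204  1.944  0.383 -0.591] [-0.9  -0.56  3.47]
```

View pics/s2.png

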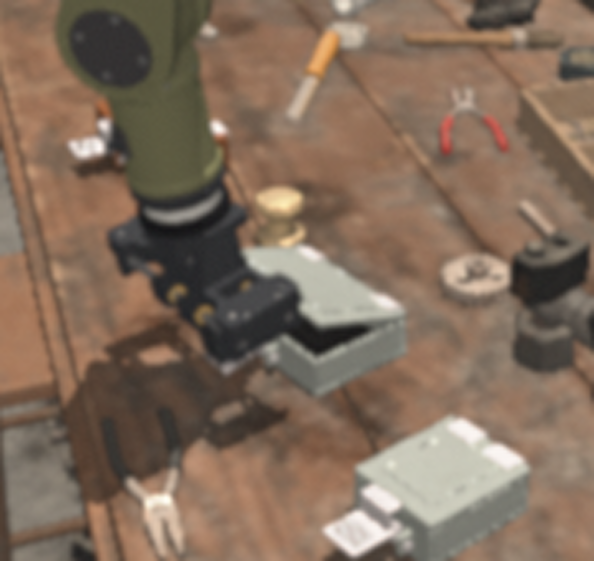

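The side view shows the lid sprung open at about 0.45 rad, with the gripper clear of it (lid edge near (300,320)). Next I release the tab, back off and tilt.

```bash
python3 - <<'E'
from plant import *
from h import *
s=get_state()
for a in((-.096,.05,10),(-.115,.07,15),(-.125,.09,25),(-.13,.11,38)):print(row(s,*target(*a)))
E
```

```text
[-0.002, 0.002, -0.057, 0.002, 0.0, 0.007]
[0.058, 0.002, -0.102, 0.002, -0.174, 0.007]
[0.127, 0.002, -0.135, 0.003, -0.523, 0.006]
[0.2, 0.002, -0.148, 0.003, -0.977, 0.006]
```

>>> {"name": "play_rows", "arguments": {"rows": [[[0, 0, -0.03, 0, 0, 0], [0, 0, -0.06, 0, 0, 0], [0.03, 0, -0.08, 0, -0.08, 0], [0.06, 0, -0.1, 0, -0.17, 0], [0.09, 0, -0.12, 0, -0.35, 0], [0.13, 0, -0.135, 0, -0.52, 0], [0.16, 0, -0.14, 0, -0.7, 0], [0.18, 0, -0.145, 0, -0.85, 0], [0.2, 0, -0.15, 0, -0.98, 0], [0.2, 0, -0.15, 0, -0.98, 0], [0.2, 0, -0.15, 0, -0.98, 0], [0.2, 0, -0.15, 0, -0.98, 0]]]}}

```text
clock: 3.62
tool_pos: [0.3503, 0.2245, 0.2455]
eef_rot: [-0.178, 0.934, 0.051, 0.307]
contact_force: [-1.1, 0.1, -1.7]
opening: 0.007
finger_force: 0.0
```

```bash
cat >> h.py <<'E'
def lidtip(th,a=45,clear=0.,ov=.015,L=.1075):
    "tip (x,z) and tilt for a finger touching the lid at angle th"
    A=np.radians(a);d=np.array([np.sin(A),-np.cos(A)]);n=np.array([np.cos(A),np.sin(A)])
    E=np.array([.05-L*np.cos(th),.037+L*np.sin(th)]);t=np.array([np.sin(th),np.cos(th)])
    p=E-(.009+clear)*n+ov*d-max(0,ov*(d@t))*t
    return p[0],p[1],a
E
python3 - <<'E'
from plant import *
from h import *
s=get_state();print(tip(s),np.round(s["q"],3),np.round(s["contact_force"],2))
for a in(lidtip(.45,clear=.01,ov=-.025),lidtip(.45,clear=.006)):print(a,row(s,*target(*a)))
r=snapshot("side");cv2.imwrite("pics/s3.png",cv2.resize(r["pixels"][120:290,170:350],None,fx=3.3,fy=3.3,interpolation=cv2.INTER_CUBIC))
E
```

```text
(array([-0.0893,  0.0073,  0.1116]), np.float64(36.2)) [-0.091  1.306 -1.468  2.56   1.979  1.719 -0.711] [-1.08  0.11 -1.66]
(np.float64(-0.08148993202904947), np.float64(0.08059199016257164), 45) [0.075, -0.018, 0.063, -0.025, -0.307, 0.016]
(np.float64(-0.046798063502912775), np.float64(0.06254559148136082), 45) [0.04, -0.017, 0.133, -0.025, -0.307, 0.016]
```

View pics/s3.png

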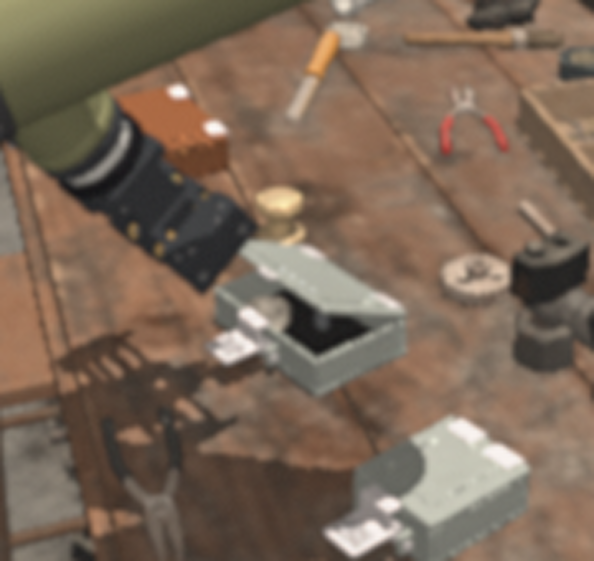

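The lid stands ajar with the bearing visible at (270,312). The gripper is clear and the tab is back at (235,345). Tilting this far put q3 and q4 at their limits, so I'll use a milder tilt of 25°.

```bash
python3 - <<'E'
from plant import *
from h import *
s=get_state()
for a in((-.1,.105,25),lidtip(.45,25,clear=.012,ov=-.025),lidtip(.45,25,clear=.006,ov=.017)):print(np.round(a,3),row(s,*target(*a)))
E
```

```text
[-0.1    0.105 25.   ] [-0.038, -0.022, 0.006, -0.015, 0.394, 0.01]
[-0.083  0.083 25.   ] [-0.039, -0.022, 0.061, -0.015, 0.394, 0.01]
[-0.053  0.062 25.   ] [-0.062, -0.021, 0.131, -0.015, 0.394, 0.01]
```

>>> {"name": "play_rows", "arguments": {"rows": [[[0, -0.01, 0, 0, 0.13, 0], [-0.02, -0.015, 0, -0.01, 0.26, 0], [-0.04, -0.02, 0.01, -0.015, 0.39, 0.01], [-0.04, -0.02, 0.03, -0.015, 0.39, 0.01], [-0.04, -0.022, 0.05, -0.015, 0.39, 0.01], [-0.04, -0.022, 0.06, -0.015, 0.39, 0.01], [-0.04, -0.022, 0.06, -0.015, 0.39, 0.01], [-0.04, -0.022, 0.06, -0.015, 0.39, 0.01]]]}}

```text
clock: 4.33
tool_pos: [0.3851, 0.2286, 0.2349]
eef_rot: [-0.182, 0.959, 0.042, 0.215]
contact_force: [-0.6, 0.5, 0.6]
opening: 0.006
finger_force: 0.0
```

```bash
python3 - <<'E'
from plant import *
from h import *
s=get_state();print(tip(s),np.round(s["q"],3),np.round(s["contact_force"],2))
for c,o in((.012,-.02),(.006,.017)):
    a=lidtip(.45,25,clear=c,ov=o);print(np.round(a,3),row(s,*target(*a)))
for th in np.r_[.5:1.9:.1]:
    a=lidtip(th,25,ov=.017);print(th.round(2),np.round(a,3),row(s,*target(*a)))
E
```

```text
(array([-0.0826,  0.001 ,  0.0849]), np.float64(25.3)) [ 0.025  1.276 -1.426  2.388  1.88   1.442 -0.471] [-0.63  0.48  0.65]
[-0.08   0.082 25.   ] [-0.004, -0.001, 0.008, 0.005, 0.01, -0.001]
[-0.053  0.062 25.   ] [-0.035, -0.001, 0.066, 0.005, 0.01, -0.001]
0.5 [-0.045  0.069 25.   ] [-0.056, -0.001, 0.06, 0.005, 0.01, -0.001]
0.6 [-0.04   0.078 25.   ] [-0.074, -0.001, 0.048, 0.005, 0.01, -0.001]
0.7 [-0.033  0.087 25.   ] [-0.093, -0.001, 0.038, 0.005, 0.01, -0.001]
0.8 [-0.026  0.095 25.   ] [-0.113, -0.001, 0.03, 0.005, 0.01, -0.001]
0.9 [-1.80e-02  1.02e-01  2.50e+01] [-0.133, -0.001, 0.024, 0.005, 0.01, -0.001]
1.0 [-9.00e-03  1.08e-01  2.50e+01] [-0.155, -0.001, 0.021, 0.005, 0.01, -0.001]
1.1 [ 0.     0.114 25.   ] [-0.176, -0.001, 0.019, 0.005, 0.01, -0.001]
1.2 [9.00e-03 1.18e-01 2.50e+01] [-0.195, -0.001, 0.019, 0.005, 0.01, -0.001]
1.3 [1.80e-02 1.21e-01 2.50e+01] [-0.213, -0.001, 0.021, 0.005, 0.01, -0.001]
1.4 [ 0.026  0.123 25.   ] [-0.231, -0.001, 0.024, 0.005, 0.01, -0.001]
1.5 [ 0.035  0.125 25.   ] [-0.249, -0.001, 0.029, 0.005, 0.01, -0.001]
1.6 [ 0.045  0.125 25.   ] [-0.266, -0.001, 0.035, 0.005, 0.01, -0.001]
1.7 [ 0.054  0.126 25.   ] [-0.283, -0.001, 0.043, 0.005, 0.01, -0.001]
1.8 [ 0.063  0.125 25.   ] [-0.3, -0.001, 0.052, 0.005, 0.01, -0.001]
```

>>> {"name": "play_rows", "arguments": {"rows": [[[-0.01, 0, 0.02, 0, 0, 0], [-0.02, 0, 0.045, 0, 0, 0], [-0.035, 0, 0.066, 0, 0, 0], [-0.045, 0, 0.064, 0, 0, 0], [-0.056, 0, 0.06, 0, 0, 0], [-0.065, 0, 0.054, 0, 0, 0], [-0.074, 0, 0.048, 0, 0, 0], [-0.084, 0, 0.043, 0, 0, 0], [-0.093, 0, 0.038, 0, 0, 0], [-0.103, 0, 0.034, 0, 0, 0], [-0.113, 0, 0.03, 0, 0, 0], [-0.113, 0, 0.03, 0, 0, 0]]]}}

```text
clock: 5.33
tool_pos: [0.4403, 0.2498, 0.2475]
eef_rot: [-0.18, 0.958, 0.042, 0.217]
contact_force: [-0.3, -0.1, 0.2]
opening: 0.007
finger_force: 0.1
```

```bash
python3 - <<'E'
from plant import *
from h import *
s=get_state();print(tip(s),np.round(s["q"],3),np.round(s["contact_force"],2))
for th in np.r_[.9:1.9:.1]:
    a=lidtip(th,25,ov=.017);print(th.round(2),np.round(a,3),row(s,*target(*a)))
r=snapshot("side");cv2.imwrite("pics/s4.png",cv2.resize(r["pixels"][100:290,150:350],None,fx=3,fy=3,interpolation=cv2.INTER_CUBIC))
E
```

```text
(array([-0.0229,  0.0003,  0.0977]), np.float64(25.5)) [ 0.066  1.248 -1.405  2.216  1.854  1.343 -0.278] [-0.29 -0.14  0.22]
0.9 [-1.80e-02  1.02e-01  2.50e+01] [-0.016, -0.0, -0.003, 0.003, 0.018, -0.007]
1.0 [-9.00e-03  1.08e-01  2.50e+01] [-0.037, 0.0, -0.007, 0.003, 0.018, -0.007]
1.1 [ 0.     0.114 25.   ] [-0.058, 0.0, -0.009, 0.003, 0.018, -0.007]
1.2 [9.00e-03 1.18e-01 2.50e+01] [-0.078, 0.0, -0.008, 0.003, 0.018, -0.007]
1.3 [1.80e-02 1.21e-01 2.50e+01] [-0.096, 0.0, -0.007, 0.003, 0.018, -0.007]
1.4 [ 0.026  0.123 25.   ] [-0.114, 0.0, -0.003, 0.003, 0.018, -0.007]
1.5 [ 0.035  0.125 25.   ] [-0.131, 0.0, 0.002, 0.003, 0.018, -0.007]
1.6 [ 0.045  0.125 25.   ] [-0.149, 0.0, 0.008, 0.003, 0.018, -0.007]
1.7 [ 0.054  0.126 25.   ] [-0.165, 0.0, 0.016, 0.003, 0.018, -0.007]
1.8 [ 0.063  0.125 25.   ] [-0.182, 0.0, 0.025, 0.003, 0.018, -0.007]
```

View pics/s4.png

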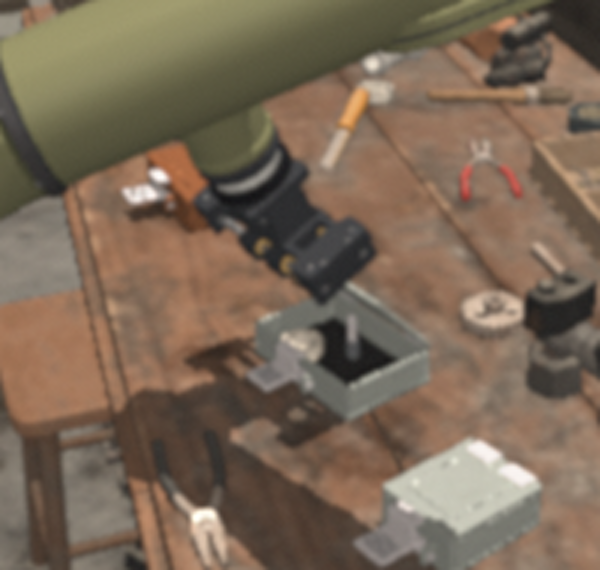

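The lid is riding up on the fingertip at about 0.85 rad; its right edge runs to (430,350). The bearing is in place at (305,345). I'll continue along the arc.

>>> {"name": "play_rows", "arguments": {"rows": [[[-0.016, 0, -0.003, 0, 0, 0], [-0.037, 0, -0.007, 0, 0, 0], [-0.058, 0, -0.009, 0, 0, 0], [-0.078, 0, -0.008, 0, 0, 0], [-0.096, 0, -0.007, 0, 0, 0], [-0.105, 0, -0.005, 0, 0, 0], [-0.114, 0, -0.003, 0, 0, 0], [-0.123, 0, 0, 0, 0, 0], [-0.131, 0, 0.002, 0, 0, 0], [-0.14, 0, 0.005, 0, 0, 0], [-0.149, 0, 0.008, 0, 0, 0], [-0.157, 0, 0.012, 0, 0, 0], [-0.165, 0, 0.016, 0, 0, 0], [-0.174, 0, 0.02, 0, 0, 0], [-0.18, 0, 0.024, 0, 0, 0], [-0.18, 0, 0.024, 0, 0, 0], [-0.18, 0, 0.024, 0, 0, 0]]]}}

```text
clock: 6.8
tool_pos: [0.52, 0.2809, 0.274]
eef_rot: [-0.181, 0.959, 0.042, 0.216]
contact_force: [-0.2, 0.4, -0.6]
opening: 0.007
finger_force: 0.0
```

```bash
python3 - <<'E'
from plant import *
from h import *
s=get_state();print(tip(s),np.round(s["q"],3),np.round(s["contact_force"],2))
r=snapshot("side");cv2.imwrite("pics/s5.png",cv2.resize(r["pixels"][100:290,150:350],None,fx=3,fy=3,interpolation=cv2.INTER_CUBIC))
E
```

```text
(array([0.0624, 0.    , 0.1241]), np.float64(25.4)) [ 0.08   1.222 -1.398  1.96   1.764  1.257 -0.006] [-0.16  0.37 -0.64]
```

View pics/s5.png

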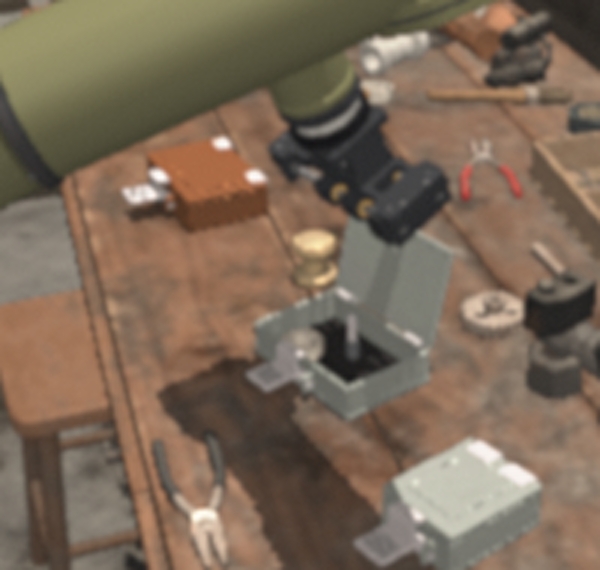

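The lid leans back past upright, with its plate spanning (345,225) to (450,345); the bearing, knob and gear haven't moved. I'll back off and rise.

>>> {"name": "play_rows", "arguments": {"rows": [[[0.02, 0, 0, 0, 0, 0], [0.05, 0, -0.01, 0, 0, 0], [0.08, 0, -0.04, 0, 0, 0], [0.08, 0, -0.09, 0, 0, 0], [0.08, 0, -0.14, 0, 0, 0], [0.08, 0, -0.18, 0, 0, 0], [0.08, 0, -0.18, 0, 0, 0], [0.08, 0, -0.18, 0, 0, 0], [0.08, 0, -0.18, 0, 0, 0], [0.08, 0, -0.18, 0, 0, 0]]]}}

```text
clock: 7.68
tool_pos: [0.4507, 0.2531, 0.3371]
eef_rot: [-0.181, 0.959, 0.042, 0.215]
contact_force: [-0.8, 0.3, -0.5]
opening: 0.006
finger_force: 0.0
```

```bash
python3 - <<'E'
from plant import *
from h import *
s=get_state();print(tip(s),np.round(s["q"],3),np.round(s["contact_force"],2),np.abs(s["qd"]).max())
r=snapshot("side");o,C=case();L=.1
im=r["pixels"].copy()
for th,col in((1.6,(0,0,255)),(1.83,(0,255,0))):
  for y in(-.075,.075):
    p=proj(r,o+C.apply([.05-L*np.cos(th),y,.037+L*np.sin(th)]));cv2.circle(im,tuple(int(v) for v in p.round()),1,col,-1)
cv2.imwrite("pics/s6.png",cv2.resize(im[100:290,150:350],None,fx=3,fy=3,interpolation=cv2.INTER_CUBIC))
E
```

```text
(array([-0.0125, -0.0005,  0.187 ]), np.float64(25.3)) [ 0.103  1.039 -1.431  2.132  1.639  1.213 -0.142] [-0.81  0.35 -0.55] 0.007520406029954542
```

View pics/s6.png

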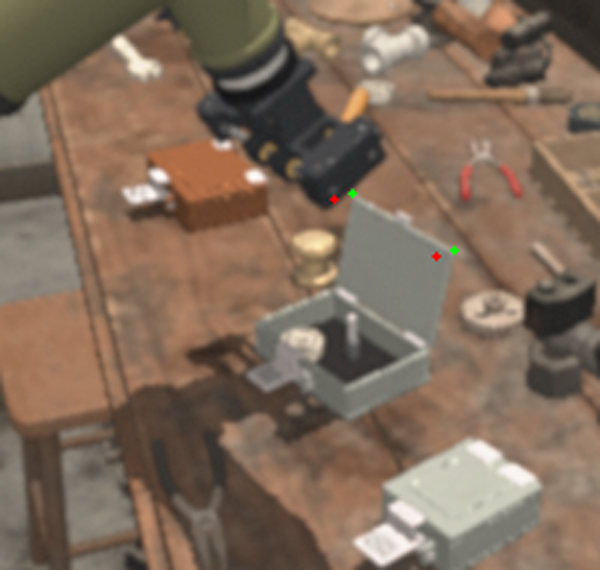

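The lid's corners at (352,197) and (453,252) sit on the green marks for 1.83 rad. The tab is released, the arm is clear, and everything else is where it was.

```bash
python3 -c "
from plant import *
print(finish_job())"
```

```text
the job is handed in; nothing more can be done
None
```

The wide case is open with its lid back at its stop (about 1.83 rad), the tab released, the bearing in the case and everything else where it was; the job is handed in at about 8 s of the 35 s allowed, with no verdict returned.

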